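# Set up the alignment target and aim the camera head at it

## Robot

A 7-joint arm with a two-finger parallel gripper is mounted at the origin on the work surface. World frame = base frame: x ahead of the robot, y to its left, z up, the work surface at z = 0. Lengths are in m, angles in rad, forces in N, time in s.
With the tool pointing down it reaches from about 0.35 to 0.9 m from the base axis. Payload 8.1 kg.
Tool frame: the origin (TCP) lies at the very end of the fingers, on their centre line; the grasp point (between the pads) lies 19 mm behind it (env.grip_depth is the distance from the TCP to the grasp point, in m); z points along the fingers, y is the line along which they close (so a half turn about z gives the same grasp; the last joint's range is limited). The gripper opens to 85 mm and grips with 20 to 120 N. Pads are 22 mm wide; open, the fingers measure 114 mm over their backs; the gripper's body (76 mm by 85 mm) begins 54 mm behind the grasp point. The pads swing forward as they close: fully open they stand 13 mm farther back than shut.
Start: joints at [1.107, 0.434, 0.025, 1.573, -0.012, 1.134, -0.075], TCP at [0.221, -0.585, 0.231] pointing down, gripper open.
Joint ranges: [-2.62, 2.62], [-0.44, 2.09], [-1.27, 1.32], [0.08, 2.57], [-1.32, 4.46], [0.12, 2], [-2.74, 2.74]. Speed limits (rad/s): [2.22, 2.22, 3.01, 3.01, 3.14, 3.14, 3.14].

## Interface

Orientations are given as a rotation vector (axis times angle).
In Python, from plant import env gives the robot as it stands.
- The arm moves only by the tool apply_moves, never from a script. Its argument "commands" is a list of rows, each an object with "claw": the finger opening in m, from 0 to 0.0854; "slide": the shift along the tool's x, y, z in m, a list of three; "twist": the turn, a rotation vector about the tool's x, y, z in rad, a list of three. A call has 1 to 5 rows; each row is the pose to reach, as a shift and turn from the pose commanded when the call began, along the tool's axes at that moment; what a row does not reach only later rows make up. A row lasts 1/8 s, in which the tool goes at most 62.5 mm and 10.7 degrees, less where a joint would pass 70% of its speed; a pose out of reach is approached as far as the arm can. A call with a gripper value outside its range is refused whole. The fingers move at their own pace and stop on an object; the grip force is fixed at half the most. Time passes only in rows, so rows that repeat a pose let the fingers close. It gives the time, the measured TCP pose, the force, the opening and the grip force at its end, in the units of the state.
- env.sense(): the state, without advancing time (a new reading comes with each control period).
- env.capture(name): name is "scene" or "top" or "wrist"; returns the picture (480x640x3 uint8, red, green, blue); there is no depth.
- env.calibration(name): a dict with "mtx" (3x3 intrinsics, pixels), "k1" (the pictures are not rectified: a ray, as slopes to the right and down, at radius r is drawn at 1 + k1 r^2 times it, then the intrinsics apply), "eye" and "rotation" of the camera in the world. Camera axes: x right, y down, z forward; pixel columns grow to the right and rows downward; lengths in m; the calibration is good to about 2 mm. A picture is of the moment at which its call begins: read the wrist's pose just before it. calibration takes no time and is no camera call; for the wrist camera it gives the pose at the moment of the call.
- env.close_job(): hands the job in; it is judged then, once.
The state is a dict: "time": time; "q": joint angles; "qd": joint speeds; "joint_torque": joint torques, N m; "tcp_pos": TCP position; "tool_rot": TCP orientation; "ft_force": force on the tool from outside, world axes, zero at the start; "moment": the same for the moment, N m; "opening": finger opening in m; "grasp_force": force on a finger pad.
Only numpy, scipy, OpenCV 4.12 (cv2) and the standard library are available. Lean on these libraries where they do the work, as an engineer would, in place of code of your own. Each camera call takes 0.05 s, during which the arm holds its last target. There are 200 camera calls.

## Task

Take the alignment target out of its blue rack and set it down gently, upright, squarely between the two cheeks of the aluminium stage, fully on its base plate, filling the gap with its width and with its disc side towards the camera head. Swivel and tilt the camera head (the red paddle is its handle) until it looks straight at the centre of the disc, and leave it so. Leave the other things on the bench where they are.

Things in the scene. Friction and masses are not known exactly. Their poses are not given: they have to be found in the camera images.
- target: Alignment target: black upright block, 36 mm thick (x) x 60 mm wide (y) x 110 mm high, about 0.3 kg. Origin: centre of underside, z up. White and red disc on its -x face; a white stripe on the top runs along the edge of that face. Starts standing in the rack on its 6 mm plate, axes along the rack's within a few degrees.
- target_disc (a point): Centre of the disc (52 mm across) on the target's -x face, 70 mm above its underside and 18 mm from its middle; axes as the target's.
- rack: Blue rack, fixed: base plate 70 x 70 mm, 6 mm thick, two upright walls across its x (inner faces x = +-22 mm, 8 mm thick, 52 mm long in y, tops 124 mm above the bench): the target's disc face and back are covered and only its sides (+-y) are open to fingers. Origin: centre of underside, z up.
- stage: Aluminium stage, fixed: base plate 62 mm (x) x 96 mm (y), 6 mm thick, two upright cheeks with yellow tops at its +-y sides (inner faces y = +-34 mm, 10 mm thick, reaching x = +-15 mm, tops 124 mm above the bench). The target stands between them, its 60 mm width along stage y, either way round; fingers then reach only its disc face and back. Origin: centre of underside, z up.
- mount: Fixed round black base of the camera head, 96 mm across, 16 mm high. Origin at the centre of its underside, on the swivel axis, z up.
- head_swivel (a joint): Swivel angle of the camera head about the upright axis of the mount (rad): 0 looks along the mount's +x, growing anticlockwise from above, range +-2.7. Stiff: it stays where it is left (about 3 N at the paddle).
- head_tilt (a joint): Tilt angle of the camera head (rad) about the level axis through head_pivot: 0 looks level, positive looks down, negative up, range +-0.7. Stiff: it stays where it is left (about 3 N at the paddle).
- head_pivot (a point): Crossing of swivel and tilt axes, 140 mm above the bench, inside the black camera head (box 60 mm wide, 52 mm high, from 70 mm behind to 60 mm before this point, then a grey lens 48 mm across to 95 mm before). Axes turn with the head: x is the line of sight, y to its left, z up. Yoke arms at y = +-40 to 48 mm reach 8 mm above this height.
- head_grip (a point): Gripping point of the red paddle on the rear top of the head, 56 mm behind and 74 mm above head_pivot (in its axes). The paddle is 14 mm thick (y) and 20 mm long (x), its top 14 mm above this point; its lower end is on the head, 48 mm below this point. Axes as head_pivot's.
- driver: Bystander: black driver box 75 x 95 x 54 mm. Origin at the centre of its underside.
- grey_box: Bystander: grey metal box 60 x 100 x 36 mm. Origin at the centre of its underside.
- jar: Bystander: clear jar with black cap, 48 mm across, 65 mm high. Origin at the centre of its underside.
- red_cube: Bystander: black cube 64 mm (74 mm over the red discs on its sides), 62 mm high, red discs on its faces. Origin at the centre of its underside.
There are look-alikes about, which are no part of the job. What is shaped like the target but orange or pink is not meant.

How it is judged:
By the outcome, as a careful person would: the job done as asked, in the order asked, and still so for the second after the job is handed in, with the robot touching nothing.
It also fails if it takes over 72 s, if anything falls off the work surface, if the arm or the gripper's body presses on something with over 40 N, if the wrist force passes 120 N, or if a joint passes its speed limit or range.

## Working session

There is one attempt and no reset: what is moved stays moved. The work goes in short steps, Python scripts to look and compute and a tool call to move; the robot and the scene stay as the last step left them, time stands still between calls to the robot, and variables do not carry over. Pictures are saved under pics/ and viewed, at most 10 in all, crops included, and the job is handed in when it is done.

Besides the shell and the picture viewer there is one more tool, called after "Emit:" in YAML: its name, and indented under it one key for each argument. apply_moves: Moves the arm, as the interface text tells. Its arguments: {"type":"object","properties":{"commands":{"type":"array"}},"required":["commands"]}

```bash
mkdir -p pics; ls
cat > h.py <<'E'
import numpy as np, cv2
from scipy.spatial.transform import Rotation as R
from plant import env
def ray(c,u,v):
    k=c['k1'];m=np.array(c['mtx'])
    d=np.array([(u-m[0,2])/m[0,0],(v-m[1,2])/m[1,1]]);s=d.copy()
    for _ in range(20): s=d/(1+k*(s@s))
    r=np.array(c['rotation']); 
    if r.ndim==1: r=R.from_rotvec(r).as_matrix()
    return np.array(c['eye']),r@np.array([s[0],s[1],1])
def onz(c,u,v,z):
    e,d=ray(c,u,v); return e+d*(z-e[2])/d[2]
def two(c1,p1,c2,p2):
    e1,d1=ray(c1,*p1);e2,d2=ray(c2,*p2)
    t=np.linalg.lstsq(np.c_[d1,-d2],e2-e1,rcond=None)[0]
    a=e1+t[0]*d1;b=e2+t[1]*d2
    return (a+b)/2,np.linalg.norm(a-b)
def proj(c,p):
    r=np.array(c['rotation'])
    if r.ndim==1: r=R.from_rotvec(r).as_matrix()
    q=r.T@(np.array(p)-c['eye']);s=q[:2]/q[2];s=s*(1+c['k1']*(s@s));m=np.array(c['mtx'])
    return np.array([m[0,0]*s[0]+m[0,2],m[1,1]*s[1]+m[1,2]])
def snap(n,f):
    c=env.calibration(n);im=env.capture(n);cv2.imwrite('pics/'+f,im[...,::-1]);return c,im
E
python3 - <<'E'
from h import *
for n in ['scene','top']:
    c,im=snap(n,n+'0.png'); print(n,c)
s=env.sense();print(s)
E
```

```text
pics
scene {'mtx': array([[517.52603156,   0.        , 316.36960807],
       [  0.        , 517.52603156, 240.04561108],
       [  0.        ,   0.        ,   1.        ]]), 'k1': 0.04662356345457013, 'eye': array([ 1.0148856 , -0.41408544,  0.9462244 ]), 'rotation': array([-2.30845597, -1.07406394,  0.36588438])}
top {'mtx': array([[605.06370016,   0.        , 313.83740826],
       [  0.        , 605.06370016, 241.17543153],
       [  0.        ,   0.        ,   1.        ]]), 'k1': -0.19745330468241243, 'eye': array([ 0.40440057, -0.02463212,  1.57416675]), 'rotation': array([-2.1790538 ,  2.17309387, -0.1250834 ])}
{'time': 0.1, 'q': array([ 1.1074142 ,  0.43513491,  0.02495234,  1.57400908, -0.011575  ,
        1.1340319 , -0.07509179]), 'qd': array([-2.75612620e-05, -9.49110868e-04, -1.50357296e-03, -1.92885371e-03,
        5.90170584e-04, -1.16709504e-04,  6.97896390e-04]), 'joint_torque': array([ 3.96054878e-03, -6.71758819e+01,  1.02881592e+00, -3.16903710e+01,
        1.59575808e-02,  7.22069570e-03,  4.63001822e-05]), 'tcp_pos': array([ 0.22041785, -0.58434417,  0.2306145 ]), 'tool_rot': array([-3.08926461e+00, -5.63350155e-01,  6.25406530e-04]), 'ft_force': array([ 0.23484852,  0.46552525, -0.40185602]), 'moment': array([-0.00365157,  0.00573148, -0.00985348]), 'grasp_force': 0.0, 'opening': 0.08509940474759808}
```

View pics/scene0.png

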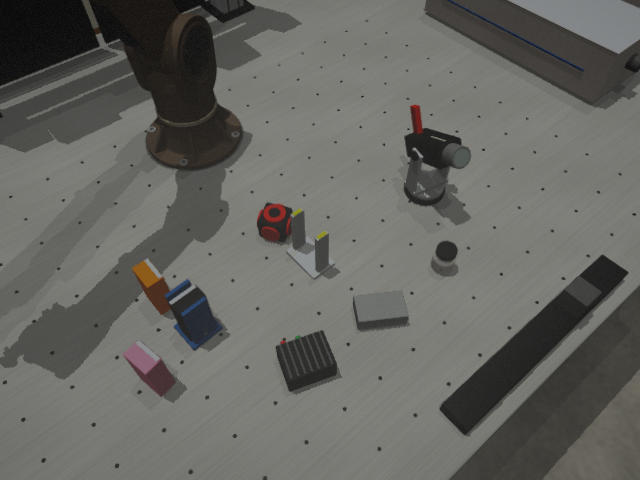

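View pics/top0.png

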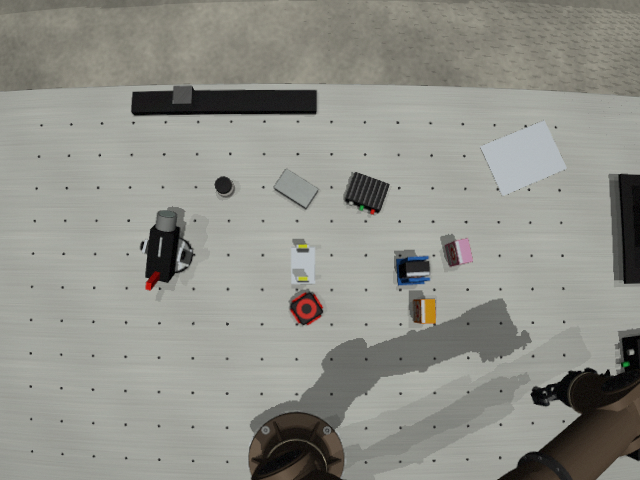

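The scene shows the rack with black target at about (195,310) scene / (413,270) top, stage at (310,245) / (303,263), camera head at (430,150) / (163,250), and look-alikes pink and orange beside the rack. Next: measure with masks and a zoomed crop.

Run:
```python
from h import *
im=cv2.imread('pics/top0.png')
def crop(x,y,w,h,s): return cv2.resize(im[y:y+h,x:x+w],(w*s,h*s),interpolation=cv2.INTER_CUBIC)
a=crop(385,240,50,50,8);b=crop(278,235,50,50,8);d=crop(130,200,100,100,4)
cv2.imwrite('pics/crop1.png',np.vstack([np.hstack([a,b]),])); cv2.imwrite('pics/crop2.png',d)
for n,z in [('top',None),('scene',None)]:
    c=env.calibration(n);I=cv2.imread(f'pics/{n}0.png');h=cv2.cvtColor(I,cv2.COLOR_BGR2HSV)
    for nm,lo,hi,z in [('yellow',(24,120,80),(35,255,255),.124),('blue',(100,140,40),(125,255,255),.124),('red',(0,180,80),(8,255,255),.2)]:
        m=cv2.inRange(h,lo,hi);k,l,st,ce=cv2.connectedComponentsWithStats(m)
        for i in range(1,k):
            if st[i,4]>25: 
                pts=np.argwhere(l==i)[:,::-1].astype(np.float32)
                print(n,nm,st[i],ce[i].round(1),onz(c,*ce[i],z).round(4),cv2.minAreaRect(pts))
```

```text
top yellow [299 244   8   4  27] [302.8 245.8] [ 0.5402 -0.018   0.124 ] ((302.5, 245.5), (3.0, 7.0), 90.0)
top yellow [299 277   8   4  32] [302.5 278.5] [ 0.4615 -0.0176  0.124 ] ((302.5, 278.5), (3.0, 7.0), 90.0)
top blue [407 257  21   4  71] [416.3 258.3] [ 0.5105 -0.2929  0.124 ] ((417.0, 258.5), (3.0, 20.0), 90.0)
top blue [397 259  33  26 212] [408.8 277. ] [ 0.4654 -0.274   0.124 ] ((413.0, 271.5), (32.0, 25.0), 0.0)
top red [146 272  13  18 102] [151.4 280. ] [0.4528 0.3292 0.2   ] ((151.3738555908203, 279.6628723144531), (6.4342122077941895, 19.776735305786133), 28.300752639770508)
top red [292 293  14   9  28] [298.7 297.1] [ 0.4163 -0.0095  0.2   ] ((298.6538391113281, 297.230712890625), (1.6641000509262085, 15.254255294799805), 56.30992889404297)
top red [314 295   8  14  28] [317.6 301.4] [ 0.4067 -0.0523  0.2   ] ((317.6153564453125, 301.4230651855469), (14.699554443359375, 1.6641000509262085), 56.30992889404297)
top red [297 299  19  19 209] [306.  308.1] [ 0.3915 -0.0262  0.2   ] ((306.0, 308.0), (18.0, 18.0), 90.0)
top red [291 309   9  14  27] [294.9 315.3] [ 0.37
[... 881 characters left out ...]
02746582031), (24.59674835205078, 1.3416404724121094), 26.56505012512207)
scene blue [165 280  24  17  63] [176.2 288.5] [ 0.4625 -0.3002  0.124 ] ((176.52162170410156, 288.0297546386719), (2.8673367500305176, 26.8353328704834), 53.97262954711914)
scene blue [181 297  24  19  70] [192.3 306.5] [ 0.5142 -0.2976  0.124 ] ((193.24322509765625, 306.04052734375), (2.9061920642852783, 28.015684127807617), 54.46232223510742)
scene red [411 105  11  29 110] [417.7 117.8] [0.4786 0.3088 0.2   ] ((417.7525634765625, 118.5456314086914), (28.107759475708008, 6.775977611541748), 75.46554565429688)
scene red [264 205  21  16 160] [274.  212.7] [ 0.4884 -0.0867  0.2   ] ((274.0, 212.5), (15.0, 20.0), 90.0)
```

View pics/crop1.png

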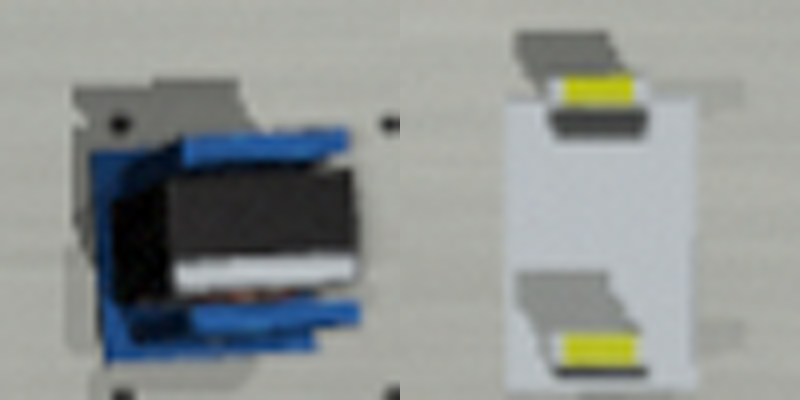

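View pics/crop2.png

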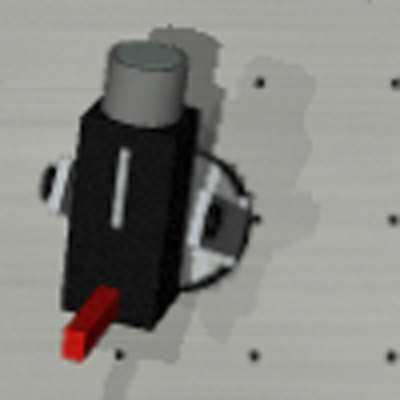

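Crops: target in rack with its white stripe (disc face) on the world −x side, rotated about +4°; stage y axis lies along world x; camera head looks roughly along +x, tilted upward (lens front visible). Get the head from two views and the first move.

```bash
cat >> h.py <<'E'
def go(pos,yaw,pitch=0,s=None):
    """slide/twist to world TCP pos, tool down with tool x at yaw deg; pitch deg: rotation about tool y after"""
    s=s or env.sense();R0=R.from_rotvec(s['tool_rot'])
    Rt=R.from_euler('z',yaw,degrees=True)*R.from_euler('x',180,degrees=True)*R.from_euler('y',pitch,degrees=True)
    print('slide',R0.inv().apply(np.array(pos)-s['tcp_pos']).round(4),'twist',(R0.inv()*Rt).as_rotvec().round(4))
def state():
    s=env.sense();m=R.from_rotvec(s['tool_rot']).as_matrix()
    print('t',round(s['time'],2),'tcp',s['tcp_pos'].round(4),'xyaw',np.degrees(np.arctan2(m[1,0],m[0,0])).round(2),'z',m[:,2].round(3),'F',s['ft_force'].round(1),'op',round(s['opening'],4),'g',round(s['grasp_force'],1),'q',s['q'].round(2));return s
E
python3 - <<'E'
from h import *
ct,cs=env.calibration('top'),env.calibration('scene')
print('lens',two(ct,(167,214),cs,(459,156)))
print('paddle top',two(ct,(148.8,287),cs,(415,107)))
print('pink',onz(ct,458,251,.1),'orange',onz(ct,425,311,.1),'driver',onz(ct,367,192,.05),'cube',onz(ct,306,308,.06))
im=cv2.imread('pics/scene0.png')
cv2.imwrite('pics/crop3.png',cv2.resize(im[95:215,380:480],None,fx=5,fy=5,interpolation=cv2.INTER_CUBIC))
state(); go([.44,-.296,.33],4)
w=env.calibration('wrist');s=env.sense();T=R.from_rotvec(s['tool_rot']);print('cam in tool',T.inv().apply(w['eye']-s['tcp_pos']),(T.inv()*R.from_rotvec(w['rotation'])).as_matrix().round(3))
print(w['mtx'],w['k1'])
E
```

```text
lens (array([0.6069912 , 0.29866596, 0.18842346]), np.float64(0.001259520770471795))
paddle top (array([0.43895737, 0.34047395, 0.18687956]), np.float64(0.005619374028795491))
pink [ 0.53058069 -0.4027999   0.1       ] orange [ 0.38285032 -0.31763688  0.1       ] driver [ 0.68611316 -0.1816546   0.05      ] cube [ 0.39037576 -0.02626447  0.06      ]
t 0.1 tcp [ 0.2204 -0.5843  0.2306] xyaw 20.67 z [-0.001  0.001 -1.   ] F [ 0.2  0.5 -0.4] op 0.0851 g 0.0 q [ 1.11  0.44  0.02  1.57 -0.01  1.13 -0.08]
slide [ 0.3072 -0.1924 -0.0992] twist [-0.0014  0.0004  0.2909]
cam in tool [ 0.08464732 -0.00030224 -0.14284474] [[-0.002 -0.944 -0.329]
 [ 1.    -0.002 -0.   ]
 [-0.    -0.329  0.944]]
[[428.38053521   0.         320.69675992]
 [  0.         428.38053521 240.66318213]
 [  0.           0.           1.        ]] -0.05181655050717144
```

View pics/crop3.png

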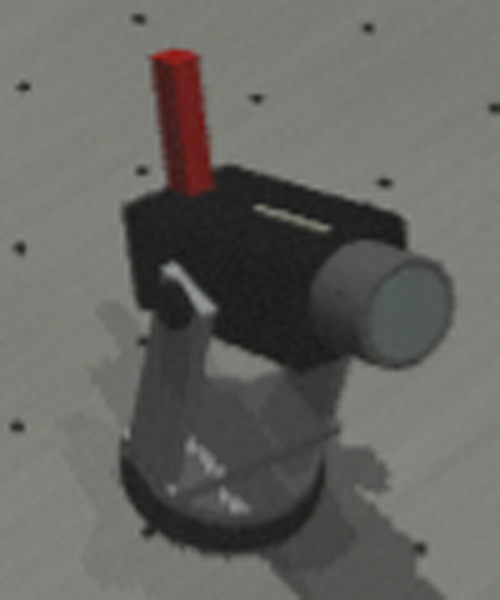

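Crop: paddle top near (175,55), lens front centre (412,315) in the crop; the two-view fix gives head yaw about −14°, tilt about −0.5 (up), and pivot about (0.527, 0.318), all consistent with the given sizes. Moving to above the rack.

Emit:
apply_moves:
  commands:
    - {"claw": 0.085,"slide": [0.06,-0.03,-0.02],"twist": [0,0,0.1]}
    - {"claw": 0.085,"slide": [0.115,-0.055,-0.035],"twist": [0,0,0.2]}
    - {"claw": 0.085,"slide": [0.17,-0.083,-0.04],"twist": [0,0,0.291]}
    - {"claw": 0.085,"slide": [0.226,-0.111,-0.04],"twist": [0,0,0.291]}
    - {"claw": 0.085,"slide": [0.282,-0.139,-0.04],"twist": [0,0,0.291]}

```text
time: 0.72
tcp_pos: [0.4318, -0.3584, 0.2713]
tool_rot: [3.14, 0.109, -0.0]
ft_force: [1.6, -0.8, 1.0]
opening: 0.085
grasp_force: 0.0
```

Run:
```python
from h import *
state();go([.49,-.296,.27],4)
```

```text
t 0.72 tcp [ 0.4318 -0.3584  0.2713] xyaw 3.99 z [-0. -0. -1.] F [ 1.6 -0.8  1. ] op 0.085 g 0.0 q [ 0.62  0.3  -0.03  1.67  0.01  1.17 -0.91]
slide [ 0.0624 -0.0582  0.0013] twist [ 0.0001  0.0001 -0.0002]
```

Emit:
apply_moves:
  commands:
    - {"claw": 0.085,"slide": [0.035,-0.03,0.001],"twist": [0,0,0]}
    - {"claw": 0.085,"slide": [0.062,-0.058,0.001],"twist": [0,0,0]}
    - {"claw": 0.085,"slide": [0.062,-0.058,0.001],"twist": [0,0,0]}
    - {"claw": 0.085,"slide": [0.062,-0.058,0.001],"twist": [0,0,0]}

```text
time: 1.23
tcp_pos: [0.4881, -0.2984, 0.2699]
tool_rot: [3.14, 0.109, -0.002]
ft_force: [-0.1, -0.7, 0.5]
opening: 0.0849
grasp_force: 0.0
```

Run:
```python
from h import *
state();c,im=snap('wrist','w1.png')
import pickle;pickle.dump(c,open('w1.pkl','wb'))
```

```text
t 1.23 tcp [ 0.4881 -0.2984  0.2699] xyaw 3.98 z [-0.001 -0.    -1.   ] F [-0.1 -0.7  0.5] op 0.0849 g 0.0 q [ 0.5   0.32 -0.06  1.64  0.02  1.18 -1.07]
```

View pics/w1.png

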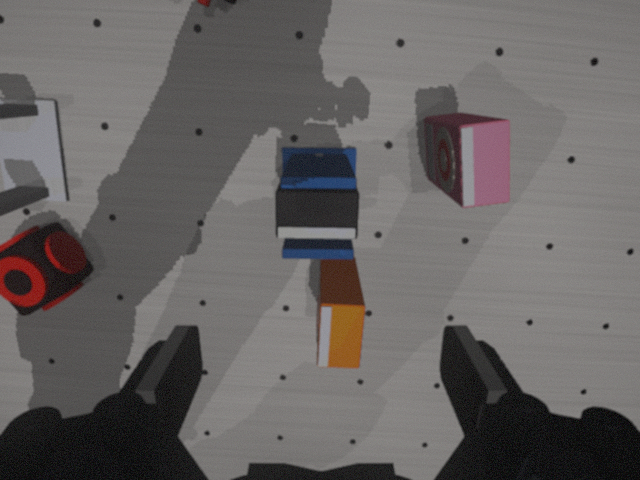

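Wrist view: target top spans about (276–358, 188–238), white stripe along its lower (−x) edge at row 232; blue walls above and below it. Measure it by mask.

Run:
```python
from h import *
import pickle;c=pickle.load(open('w1.pkl','rb'))
I=cv2.imread('pics/w1.png')
g=I[180:250,268:366].astype(int)
m=((g.min(2)>110)).astype(np.uint8);k,l,st,ce=cv2.connectedComponentsWithStats(m)
for i in range(1,k):
    if st[i,4]>100 :print(st[i],ce[i]+[268,180])
i=1+np.argmax([st[j,4] if 220<ce[j][1]+180<245 else 0 for j in range(1,k)])
P=np.argwhere(l==i)[:,::-1].astype(np.float32)+[268,180]
W=np.array([onz(c,u,v,.116)[:2] for u,v in P])
mu=W.mean(0);ev=np.linalg.svd(W-mu)[2][0];ev*=np.sign(ev[1]);print('stripe mu',mu,'y-axis yaw-90',np.degrees(np.arctan2(ev[1],ev[0]))-90,'len',np.ptp((W-mu)@ev),'wid',np.ptp((W-mu)@[ev[1],-ev[0]]))
for p in [(276,189),(357.5,188),(277.5,238),(358,238)]: print(p,onz(c,*p,.116).round(4))
h=cv2.cvtColor(I,cv2.COLOR_BGR2HSV);mb=cv2.inRange(h,(100,120,60),(125,255,255))
k,l,st,ce=cv2.connectedComponentsWithStats(mb)
for i in range(1,k):
    if st[i,4]>100: print('blue',st[i],ce[i],onz(c,*ce[i],.124).round(4), [onz(c,u,v,.124).round(4) for u,v in cv2.boxPoints(cv2.minAreaRect(np.argwhere(l==i)[:,::-1].astype(np.float32)))])
```

```text
[   0    0   98   70 1914] [316.77481714 224.28631139]
stripe mu [ 0.48132309 -0.29575491] y-axis yaw-90 4.536803556217052 len 0.07170112605684062 wid 0.05235169805362769
(276, 189) [ 0.5055 -0.2654  0.116 ]
(357.5, 188) [ 0.5101 -0.3226  0.116 ]
(277.5, 238) [ 0.4691 -0.2677  0.116 ]
(358, 238) [ 0.4731 -0.3266  0.116 ]
blue [283 148  73  26 424] [323.57311321 154.06132075] [ 0.5332 -0.297   0.124 ] [array([ 0.5195, -0.2702,  0.124 ]), array([ 0.5355, -0.2698,  0.124 ]), array([ 0.538 , -0.3177,  0.124 ]), array([ 0.5219, -0.319 ,  0.124 ])]
blue [281 176  75  13 856] [318.77920561 182.58995327] [ 0.5137 -0.2951  0.124 ] [array([ 0.5166, -0.2692,  0.124 ]), array([ 0.5199, -0.3193,  0.124 ]), array([ 0.5117, -0.3201,  0.124 ]), array([ 0.5083, -0.2695,  0.124 ])]
blue [283 248  70  11 653] [317.92496172 253.06738132] [ 0.4624 -0.2979  0.124 ] [array([ 0.4646, -0.2726,  0.124 ]), array([ 0.4679, -0.3221,  0.124 ]), array([ 0.4602, -0.3228,  0.124 ]), array([ 0.4568, -0.2729,  0.124 ])]
```

Emit:
apply_moves:
  commands:
    - {"claw": 0.085,"slide": [0.001,-0.0015,0.05],"twist": [0,0,0]}
    - {"claw": 0.085,"slide": [0.001,-0.0015,0.1],"twist": [0,0,0]}
    - {"claw": 0.085,"slide": [0.001,-0.0015,0.145],"twist": [0,0,0]}
    - {"claw": 0.085,"slide": [0.001,-0.0015,0.175],"twist": [0,0,0]}
    - {"claw": 0.085,"slide": [0.001,-0.0015,0.199],"twist": [0,0,0]}

```text
time: 1.9
tcp_pos: [0.488, -0.2978, 0.0699]
tool_rot: [3.14, 0.106, -0.002]
ft_force: [0.2, 0.2, -0.8]
opening: 0.0848
grasp_force: 0.0
```

Emit:
apply_moves:
  commands:
    - {"claw": 0.085,"slide": [0,0,0],"twist": [0,0,0]}
    - {"claw": 0.05,"slide": [0,0,0],"twist": [0,0,0]}
    - {"claw": 0.05,"slide": [0,0,0],"twist": [0,0,0]}
    - {"claw": 0.05,"slide": [0,0,0],"twist": [0,0,0]}
    - {"claw": 0.05,"slide": [0,0,0],"twist": [0,0,0]}

```text
time: 2.52
tcp_pos: [0.4902, -0.2969, 0.0728]
tool_rot: [3.138, 0.109, 0.003]
ft_force: [-0.7, 1.6, 6.7]
opening: 0.059
grasp_force: 64.4
```

Run:
```python
from h import *
state()
```

```text
t 2.52 tcp [ 0.4902 -0.2969  0.0728] xyaw 3.98 z [ 0.002 -0.001 -1.   ] F [-0.7  1.6  6.7] op 0.059 g 64.4 q [ 0.5   0.53 -0.06  1.87  0.05  0.74 -1.09]
```

Emit:
apply_moves:
  commands:
    - {"claw": 0.05,"slide": [0,0,-0.02],"twist": [0,0,0]}
    - {"claw": 0.05,"slide": [0,0,-0.05],"twist": [0,0,0]}
    - {"claw": 0.05,"slide": [0,0,-0.09],"twist": [0,0,0]}
    - {"claw": 0.05,"slide": [0,0,-0.13],"twist": [0,0,0]}
    - {"claw": 0.05,"slide": [0,0,-0.16],"twist": [0,0,0]}

```text
time: 3.15
tcp_pos: [0.4896, -0.2966, 0.2336]
tool_rot: [3.139, 0.109, 0.003]
ft_force: [0.2, -0.2, -3.4]
opening: 0.0597
grasp_force: 65.7
```

Run:
```python
from h import *
state();go([.49,-.15,.23],-90);go([.49,-.15,.0668],-90)
```

```text
t 3.15 tcp [ 0.4896 -0.2966  0.2336] xyaw 3.99 z [ 0.002 -0.001 -1.   ] F [ 0.2 -0.2 -3.4] op 0.0597 g 65.7 q [ 0.5   0.35 -0.06  1.7   0.02  1.09 -1.07]
slide [ 0.0106 -0.1462  0.0034] twist [-5.0000e-04 -2.1000e-03  1.6404e+00]
slide [ 0.0103 -0.1464  0.1666] twist [-5.0000e-04 -2.1000e-03  1.6404e+00]
```

Emit:
apply_moves:
  commands:
    - {"claw": 0.05,"slide": [0.003,-0.03,0],"twist": [0,0,0.17]}
    - {"claw": 0.05,"slide": [0.006,-0.06,0],"twist": [0,0,0.34]}
    - {"claw": 0.05,"slide": [0.01,-0.09,0],"twist": [0,0,0.51]}
    - {"claw": 0.05,"slide": [0.01,-0.12,0],"twist": [0,0,0.68]}
    - {"claw": 0.05,"slide": [0.01,-0.146,0],"twist": [0,0,0.855]}

```text
time: 3.78
tcp_pos: [0.489, -0.1488, 0.2316]
tool_rot: [-2.899, 1.209, -0.0]
ft_force: [1.1, -0.5, -2.7]
opening: 0.0594
grasp_force: 65.7
```

Run:
```python
from h import *
state();go([.49,-.15,.0668],-45)
```

```text
t 3.77 tcp [ 0.489  -0.1488  0.2316] xyaw -45.29 z [ 0.  0. -1.] F [ 1.1 -0.5 -2.7] op 0.0594 g 65.7 q [ 0.17  0.25  0.03  1.85 -0.01  1.04 -2.16]
slide [0.0015 0.0002 0.1648] twist [-0.0003 -0.0001 -0.005 ]
```

Emit:
apply_moves:
  commands:
    - {"claw": 0.05,"slide": [0,0,0.045],"twist": [0,0,0]}
    - {"claw": 0.05,"slide": [0,0,0.09],"twist": [0,0,0]}
    - {"claw": 0.05,"slide": [0,0,0.13],"twist": [0,0,0]}
    - {"claw": 0.05,"slide": [0,0,0.15],"twist": [0,0,0]}
    - {"claw": 0.05,"slide": [0,0,0.158],"twist": [0,0,0]}

```text
time: 4.4
tcp_pos: [0.4887, -0.15, 0.0725]
tool_rot: [2.902, -1.202, -0.002]
ft_force: [-0.3, -0.7, -2.5]
opening: 0.0596
grasp_force: 65.6
```

Emit:
apply_moves:
  commands:
    - {"claw": 0.05,"slide": [0,0,0.002],"twist": [0,0,0]}
    - {"claw": 0.05,"slide": [0,0,0.004],"twist": [0,0,0]}
    - {"claw": 0.05,"slide": [0,0,0.006],"twist": [0,0,0]}

```text
time: 4.78
tcp_pos: [0.4899, -0.1502, 0.068]
tool_rot: [-2.902, 1.202, -0.002]
ft_force: [0.4, 0.1, -3.1]
opening: 0.0596
grasp_force: 65.6
```

Emit:
apply_moves:
  commands:
    - {"claw": 0.05,"slide": [0,0,0.001],"twist": [0,0,0]}
    - {"claw": 0.05,"slide": [0,0,0.002],"twist": [0,0,0]}
    - {"claw": 0.05,"slide": [0,0,0.002],"twist": [0,0,0]}

```text
time: 5.15
tcp_pos: [0.4899, -0.1502, 0.0667]
tool_rot: [-2.902, 1.202, -0.002]
ft_force: [-3.7, 0.7, 14.7]
opening: 0.0591
grasp_force: 66.7
```

Touchdown. Release, rise, and turn for the regrasp.

Emit:
apply_moves:
  commands:
    - {"claw": 0.085,"slide": [0,0,0],"twist": [0,0,0]}
    - {"claw": 0.085,"slide": [0,0,0],"twist": [0,0,0]}
    - {"claw": 0.085,"slide": [0,0,-0.03],"twist": [0,0,0]}
    - {"claw": 0.085,"slide": [0,0,-0.08],"twist": [0,0,0]}
    - {"claw": 0.085,"slide": [0,0,-0.13],"twist": [0,0,0]}

```text
time: 5.78
tcp_pos: [0.4891, -0.15, 0.1965]
tool_rot: [2.902, -1.202, -0.001]
ft_force: [1.8, -0.6, -0.5]
opening: 0.0853
grasp_force: 0.0
```

Emit:
apply_moves:
  commands:
    - {"claw": 0.085,"slide": [0,0,-0.04],"twist": [0,0,-0.18]}
    - {"claw": 0.085,"slide": [0,0,-0.05],"twist": [0,0,-0.36]}
    - {"claw": 0.085,"slide": [0,0,-0.05],"twist": [0,0,-0.54]}
    - {"claw": 0.085,"slide": [0,0,-0.05],"twist": [0,0,-0.72]}
    - {"claw": 0.085,"slide": [0,0,-0.05],"twist": [0,0,-0.9]}

```text
time: 6.4
tcp_pos: [0.4892, -0.1501, 0.2452]
tool_rot: [3.136, 0.189, -0.0]
ft_force: [0.3, 0.7, -0.1]
opening: 0.0848
grasp_force: 0.0
```

Emit:
apply_moves:
  commands:
    - {"claw": 0.085,"slide": [0,0,0],"twist": [0,0,-0.18]}
    - {"claw": 0.085,"slide": [0,0,0],"twist": [0,0,-0.36]}
    - {"claw": 0.085,"slide": [0,0,0],"twist": [0,0,-0.54]}
    - {"claw": 0.085,"slide": [0,0,0],"twist": [0,0,-0.67]}
    - {"claw": 0.085,"slide": [0,0,0],"twist": [0,0,-0.67]}

```text
time: 7.02
tcp_pos: [0.4893, -0.1502, 0.2452]
tool_rot: [-2.903, -1.2, 0.0]
ft_force: [0.1, -1.0, -0.8]
opening: 0.0852
grasp_force: 0.0
```

Run:
```python
from h import *
state();c,im=snap('wrist','w2.png')
import pickle;pickle.dump(c,open('w2.pkl','wb'))
go([.49,-.15,.0668],45)
```

```text
t 7.03 tcp [ 0.4893 -0.1502  0.2452] xyaw 44.9 z [-0.  0. -1.] F [ 0.1 -1.  -0.8] op 0.0852 g 0.0 q [ 0.38  0.25 -0.22  1.81  0.06  1.08 -0.66]
slide [0.0006 0.0005 0.1784] twist [-0.0002  0.     -0.0038]
```

View pics/w2.png

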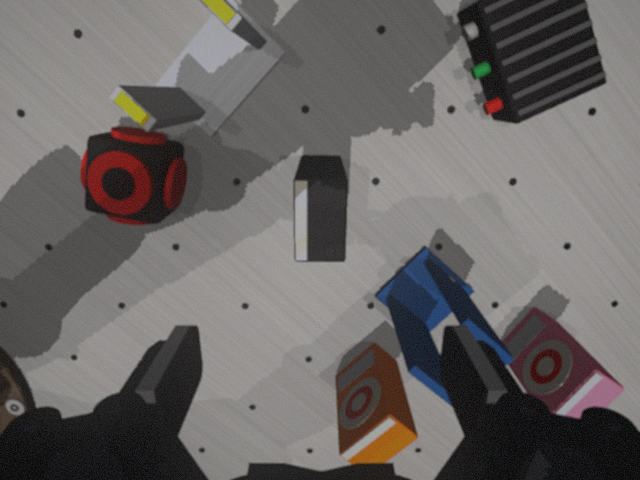

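Target stands upright with its top at (294–347, 180–261), stripe on its left; yellow stage tops at (130,107) and (222,12).

Run:
```python
from h import *
import pickle;c=pickle.load(open('w2.pkl','rb'))
q=[onz(c,*p,.110)[:2] for p in [(294.5,181),(347,180),(347,261.5),(294.5,261)]]
q=np.array(q);print(q.round(4),q.mean(0),'front edge',np.degrees(np.arctan2(*(q[0]-q[3])[::-1])),np.degrees(np.arctan2(*(q[1]-q[2])[::-1])))
I=cv2.imread('pics/w2.png');h=cv2.cvtColor(I,cv2.COLOR_BGR2HSV);m=cv2.inRange(h,(24,120,80),(35,255,255));k,l,st,ce=cv2.connectedComponentsWithStats(m)
for i in range(1,k):
    if st[i,4]>25: print(st[i],ce[i],onz(c,*ce[i],.124))
```

```text
[[ 0.4976 -0.1169]
 [ 0.5224 -0.1409]
 [ 0.4823 -0.1822]
 [ 0.4567 -0.1559]] [ 0.48976044 -0.14896547] front edge 43.64917170129075 45.928263768776205
[203   0  32  23 373] [220.30294906   8.95978552] [ 0.54148107 -0.01865291  0.124     ]
[115  92  33  32 437] [130.798627   107.72768879] [ 0.46353937 -0.01508344  0.124     ]
```

Emit:
apply_moves:
  commands:
    - {"claw": 0.085,"slide": [0.001,0,0.05],"twist": [0,0,0]}
    - {"claw": 0.085,"slide": [0.001,0,0.1],"twist": [0,0,0]}
    - {"claw": 0.085,"slide": [0.001,0,0.145],"twist": [0,0,0]}
    - {"claw": 0.085,"slide": [0.001,0,0.175],"twist": [0,0,0]}
    - {"claw": 0.085,"slide": [0.001,0,0.175],"twist": [0,0,0]}

```text
time: 7.7
tcp_pos: [0.4884, -0.149, 0.0685]
tool_rot: [-2.902, -1.197, 0.006]
ft_force: [-0.5, -0.3, 0.1]
opening: 0.085
grasp_force: 0.0
```

Emit:
apply_moves:
  commands:
    - {"claw": 0.05,"slide": [0,0,0],"twist": [0,0,0]}
    - {"claw": 0.025,"slide": [0,0,0],"twist": [0,0,0]}
    - {"claw": 0.025,"slide": [0,0,0],"twist": [0,0,0]}
    - {"claw": 0.025,"slide": [0,0,0],"twist": [0,0,0]}
    - {"claw": 0.025,"slide": [0,0,0],"twist": [0,0,0]}

```text
time: 8.32
tcp_pos: [0.4907, -0.1494, 0.0716]
tool_rot: [2.902, 1.2, 0.002]
ft_force: [-1.3, 0.6, 7.7]
opening: 0.0356
grasp_force: 58.9
```

Run:
```python
from h import *
state()
```

```text
t 8.32 tcp [ 0.4907 -0.1494  0.0716] xyaw 44.94 z [ 0.002 -0.    -1.   ] F [-1.3  0.6  7.7] op 0.0356 g 58.9 q [ 0.34  0.46 -0.2   2.01  0.14  0.68 -0.73]
```

Emit:
apply_moves:
  commands:
    - {"claw": 0.025,"slide": [0,0,-0.02],"twist": [0,0,0]}
    - {"claw": 0.025,"slide": [0,0,-0.06],"twist": [0,0,0]}
    - {"claw": 0.025,"slide": [0,0,-0.1],"twist": [0,0,0]}
    - {"claw": 0.025,"slide": [0,0,-0.14],"twist": [0,0,0]}
    - {"claw": 0.025,"slide": [0,0,-0.165],"twist": [0,0,0]}

```text
time: 8.95
tcp_pos: [0.4903, -0.1494, 0.2377]
tool_rot: [2.902, 1.2, 0.003]
ft_force: [-0.6, -0.2, -3.6]
opening: 0.0355
grasp_force: 60.6
```

Run:
```python
from h import *
state();go([.5018,-.0172,.237],0)
```

```text
t 8.95 tcp [ 0.4903 -0.1494  0.2377] xyaw 44.94 z [ 0.002 -0.001 -1.   ] F [-0.6 -0.2 -3.6] op 0.0355 g 60.6 q [ 0.38  0.26 -0.23  1.82  0.07  1.06 -0.66]
slide [ 0.1016 -0.0855  0.0006] twist [ 0.0016 -0.0019  0.7844]
```

Emit:
apply_moves:
  commands:
    - {"claw": 0.025,"slide": [0.02,-0.017,0],"twist": [0,0,0.16]}
    - {"claw": 0.025,"slide": [0.041,-0.034,0],"twist": [0,0,0.32]}
    - {"claw": 0.025,"slide": [0.061,-0.051,0],"twist": [0,0,0.48]}
    - {"claw": 0.025,"slide": [0.082,-0.069,0],"twist": [0,0,0.64]}
    - {"claw": 0.025,"slide": [0.1016,-0.0855,0],"twist": [0.0016,-0.0019,0.7844]}

```text
time: 9.57
tcp_pos: [0.5011, -0.0161, 0.2356]
tool_rot: [-3.141, 0.007, 0.004]
ft_force: [0.9, 1.4, -3.3]
opening: 0.0352
grasp_force: 60.4
```

Emit:
apply_moves:
  commands:
    - {"claw": 0.025,"slide": [0,0,0],"twist": [0,0,0]}
    - {"claw": 0.025,"slide": [0,0,0],"twist": [0,0,0]}

```text
time: 9.82
tcp_pos: [0.5013, -0.0176, 0.2354]
tool_rot: [-3.141, -0.003, 0.004]
ft_force: [0.0, -0.4, -2.6]
opening: 0.0355
grasp_force: 60.6
```

Run:
```python
from h import *
state();c,im=snap('wrist','w3.png');import pickle;pickle.dump(c,open('w3.pkl','wb'))
go([.5018,-.0172,.237],0)
```

```text
t 9.82 tcp [ 0.5013 -0.0176  0.2354] xyaw 0.09 z [-0.002  0.    -1.   ] F [ 0.  -0.4 -2.6] op 0.0355 g 60.6 q [ 0.07  0.24 -0.17  1.85  0.05  1.06 -1.69]
slide [ 0.0005 -0.0009 -0.0016] twist [-0.0002  0.0024  0.0005]
```

View pics/w3.png

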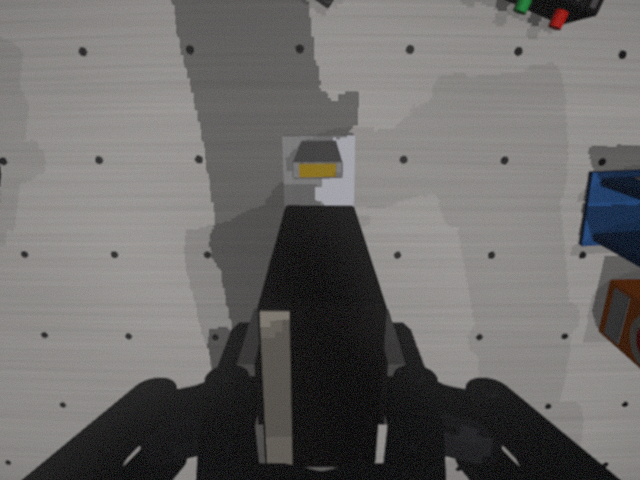

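Target held above the stage; far yellow top at (318,170), plate's far edge at row 137, target's far lower edge at row 207. Compare these.

Run:
```python
from h import *
import pickle;c=pickle.load(open('w3.pkl','rb'))
I=cv2.imread('pics/w3.png');h=cv2.cvtColor(I,cv2.COLOR_BGR2HSV);m=cv2.inRange(h,(22,120,80),(35,255,255));k,l,st,ce=cv2.connectedComponentsWithStats(m)
for i in range(1,k):
    if st[i,4]>25: print(st[i],ce[i],onz(c,*ce[i],.124),cv2.minAreaRect(np.argwhere(l==i)[:,::-1].astype(np.float32)))
print('cheek top L/R', onz(c,293,170,.124),onz(c,343,170,.124))
print('plate',onz(c,283,137,.006),onz(c,354,136.5,.006))
zb=.2354-.0716
print('tgt',onz(c,286,206.5,zb),onz(c,354.5,206.5,zb))
```

```text
[300 164  36  13 442] [317.13348416 169.89819005] [ 0.54162318 -0.01524578  0.124     ] ((317.5, 170.0), (12.0, 35.0), 90.0)
cheek top L/R [ 0.54157763 -0.00088602  0.124     ] [ 0.54156145 -0.03063505  0.124     ]
plate [0.54913232 0.01467697 0.006     ] [ 0.5495177  -0.04573686  0.006     ]
tgt [0.52966096 0.00055166 0.1638    ] [ 0.5296443  -0.03478815  0.1638    ]
```

Emit:
apply_moves:
  commands:
    - {"claw": 0.025,"slide": [0.0015,-0.001,0.02],"twist": [0,0.002,0]}
    - {"claw": 0.025,"slide": [0.0015,-0.001,0.035],"twist": [0,0.002,0]}
    - {"claw": 0.025,"slide": [0.0015,-0.001,0.05],"twist": [0,0.002,0]}
    - {"claw": 0.025,"slide": [0.0015,-0.001,0.065],"twist": [0,0.002,0]}
    - {"claw": 0.025,"slide": [0.0015,-0.001,0.08],"twist": [0,0.002,0]}

```text
time: 10.5
tcp_pos: [0.5028, -0.0161, 0.1543]
tool_rot: [-3.141, -0.0, 0.001]
ft_force: [1.0, -0.1, -2.7]
opening: 0.0353
grasp_force: 60.8
```

Emit:
apply_moves:
  commands:
    - {"claw": 0.025,"slide": [0,0,0.018],"twist": [0,0,0]}
    - {"claw": 0.025,"slide": [0,0,0.035],"twist": [0,0,0]}
    - {"claw": 0.025,"slide": [0,0,0.05],"twist": [0,0,0]}
    - {"claw": 0.025,"slide": [0,0,0.062],"twist": [0,0,0]}
    - {"claw": 0.025,"slide": [0,0,0.07],"twist": [0,0,0]}

```text
time: 11.12
tcp_pos: [0.5027, -0.016, 0.0845]
tool_rot: [-3.141, -0.001, 0.001]
ft_force: [-0.9, -0.0, -2.3]
opening: 0.0357
grasp_force: 60.8
```

Emit:
apply_moves:
  commands:
    - {"claw": 0.025,"slide": [0,0,0.002],"twist": [0,0,0]}
    - {"claw": 0.025,"slide": [0,0,0.004],"twist": [0,0,0]}
    - {"claw": 0.025,"slide": [0,0,0.005],"twist": [0,0,0]}

```text
time: 11.5
tcp_pos: [0.5031, -0.0159, 0.0806]
tool_rot: [-3.141, -0.001, -0.001]
ft_force: [0.2, 0.4, -2.7]
opening: 0.0355
grasp_force: 60.8
```

Run:
```python
from h import *
state()
```

```text
t 11.5 tcp [ 0.5031 -0.0159  0.0806] xyaw 0.02 z [ 0.     0.001 -1.   ] F [ 0.2  0.4 -2.7] op 0.0355 g 60.8 q [ 0.05  0.44 -0.16  2.02  0.11  0.69 -1.75]
```

Emit:
apply_moves:
  commands:
    - {"claw": 0.025,"slide": [0,0,0.001],"twist": [0,0,0]}
    - {"claw": 0.025,"slide": [0,0,0.002],"twist": [0,0,0]}
    - {"claw": 0.025,"slide": [0,0,0.003],"twist": [0,0,0]}

```text
time: 11.88
tcp_pos: [0.503, -0.0158, 0.0776]
tool_rot: [-3.141, -0.001, -0.0]
ft_force: [-3.9, 0.4, 13.1]
opening: 0.0352
grasp_force: 62.4
```

Touchdown at the expected height. Release and rise.

Emit:
apply_moves:
  commands:
    - {"claw": 0.06,"slide": [0,0,0],"twist": [0,0,0]}
    - {"claw": 0.06,"slide": [0,0,0],"twist": [0,0,0]}
    - {"claw": 0.06,"slide": [0,0,-0.03],"twist": [0,0,0]}
    - {"claw": 0.06,"slide": [0,0,-0.08],"twist": [0,0,0]}
    - {"claw": 0.06,"slide": [0,0,-0.14],"twist": [0,0,0]}

```text
time: 12.5
tcp_pos: [0.5021, -0.0161, 0.2183]
tool_rot: [-3.141, -0.001, 0.003]
ft_force: [2.2, -0.3, -1.1]
opening: 0.0601
grasp_force: 0.0
```

Emit:
apply_moves:
  commands:
    - {"claw": 0.06,"slide": [0,0,-0.05],"twist": [0,0,0]}
    - {"claw": 0.06,"slide": [-0.04,0,-0.08],"twist": [0,0,0]}
    - {"claw": 0.06,"slide": [-0.06,0,-0.1],"twist": [0,0,0]}
    - {"claw": 0.06,"slide": [-0.06,0,-0.1],"twist": [0,0,0]}

```text
time: 13.0
tcp_pos: [0.4427, -0.0161, 0.3191]
tool_rot: [-3.141, -0.0, -0.005]
ft_force: [0.0, -0.4, -1.5]
opening: 0.0597
grasp_force: 0.0
```

Run:
```python
from h import *
state();c,im=snap('wrist','w4.png');import pickle;pickle.dump(c,open('w4.pkl','wb'))
```

```text
t 13.0 tcp [ 0.4427 -0.0161  0.3191] xyaw 0.01 z [ 0.003  0.    -1.   ] F [ 0.  -0.4 -1.5] op 0.0597 g 0.0 q [ 0.09  0.08 -0.19  1.84  0.01  1.23 -1.67]
```

View pics/w4.png

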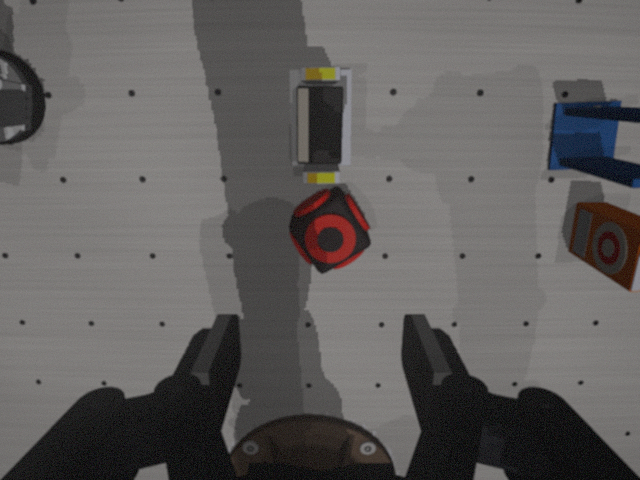

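The target stands between the cheeks, top at (297–343, 87–164), stripe towards +y (camera head), so the disc side faces the head. Now turn the wrist by about +166° while moving over the camera head.

Emit:
apply_moves:
  commands:
    - {"claw": 0.06,"slide": [0,-0.02,-0.02],"twist": [0,0,-0.18]}
    - {"claw": 0.06,"slide": [0,-0.04,-0.03],"twist": [0,0,-0.36]}
    - {"claw": 0.06,"slide": [0,-0.06,-0.03],"twist": [0,0,-0.54]}
    - {"claw": 0.06,"slide": [0,-0.08,-0.03],"twist": [0,0,-0.72]}
    - {"claw": 0.06,"slide": [0,-0.1,-0.03],"twist": [0,0,-0.9]}

```text
time: 13.68
tcp_pos: [0.4433, 0.0845, 0.3461]
tool_rot: [-2.823, -1.375, 0.003]
ft_force: [0.6, -0.3, 0.2]
opening: 0.0603
grasp_force: 0.0
```

Run:
```python
from h import *
state();go([.46,.21,.35],103.2);go([.47,.335,.35],166)
import pickle;c=pickle.load(open('w4.pkl','rb'))
q=np.array([onz(c,*p,.116)[:2] for p in [(297,87),(343,87),(341.5,165),(297.5,164)]]);print(q.round(4),q.mean(0))
I=cv2.imread('pics/w4.png');h=cv2.cvtColor(I,cv2.COLOR_BGR2HSV);m=cv2.inRange(h,(22,120,60),(35,255,255));k,l,st,ce=cv2.connectedComponentsWithStats(m)
for i in range(1,k):
    if st[i,4]>25: print(st[i],ce[i],onz(c,*ce[i],.124))
```

```text
t 13.68 tcp [0.4433 0.0845 0.3461] xyaw 51.92 z [-0.002  0.001 -1.   ] F [ 0.6 -0.3  0.2] op 0.0603 g 0.0 q [-0.    0.09 -0.33  1.76  0.03  1.3  -1.  ]
slide [ 0.1091 -0.0642 -0.0039] twist [-2.30e-03 -2.00e-04 -8.95e-01]
slide [ 0.2137 -0.1335 -0.0038] twist [-2.100e-03 -1.600e-03 -1.991e+00]
[[ 0.5321  0.0022]
 [ 0.532  -0.033 ]
 [ 0.4722 -0.0327]
 [ 0.4731  0.0028]] [ 0.50232311 -0.01517309]
[306  68  29  12 311] [320.12861736  73.09324759] [ 0.54172757 -0.01556793  0.124     ]
[308 173  26  10 250] [320.872 177.604] [ 0.46343929 -0.01598958  0.124     ]
```

Emit:
apply_moves:
  commands:
    - {"claw": 0.06,"slide": [0.022,-0.013,-0.002],"twist": [0,0,-0.18]}
    - {"claw": 0.06,"slide": [0.044,-0.026,-0.004],"twist": [0,0,-0.36]}
    - {"claw": 0.06,"slide": [0.066,-0.039,-0.004],"twist": [0,0,-0.54]}
    - {"claw": 0.06,"slide": [0.088,-0.052,-0.004],"twist": [0,0,-0.72]}
    - {"claw": 0.06,"slide": [0.109,-0.064,-0.004],"twist": [0,0,-0.895]}

```text
time: 14.3
tcp_pos: [0.461, 0.2101, 0.35]
tool_rot: [-1.95, -2.46, 0.001]
ft_force: [0.5, -0.3, -0.1]
opening: 0.0598
grasp_force: 0.0
```

Run:
```python
from h import *
state();go([.46,.335,.35],166)
```

```text
t 14.3 tcp [0.461  0.2101 0.35  ] xyaw 103.2 z [-0.002  0.001 -1.   ] F [ 0.5 -0.3 -0.1] op 0.0598 g 0.0 q [-0.12  0.2  -0.49  1.63  0.1   1.33 -0.4 ]
slide [1.219e-01 2.760e-02 1.000e-04] twist [-0.0011 -0.0022 -1.096 ]
```

Emit:
apply_moves:
  commands:
    - {"claw": 0.06,"slide": [0.024,0.005,0],"twist": [0,0,-0.18]}
    - {"claw": 0.06,"slide": [0.048,0.01,0],"twist": [0,0,-0.36]}
    - {"claw": 0.06,"slide": [0.072,0.015,0],"twist": [0,0,-0.54]}
    - {"claw": 0.06,"slide": [0.096,0.02,0],"twist": [0,0,-0.72]}
    - {"claw": 0.06,"slide": [0.122,0.0275,0],"twist": [0,0,-0.9]}

```text
time: 14.92
tcp_pos: [0.4606, 0.335, 0.35]
tool_rot: [-0.686, -3.063, 0.0]
ft_force: [-0.3, -0.2, -0.7]
opening: 0.0601
grasp_force: 0.0
```

Emit:
apply_moves:
  commands:
    - {"claw": 0.06,"slide": [0,0,0],"twist": [0,0,-0.18]}
    - {"claw": 0.06,"slide": [0,0,0],"twist": [0,0,-0.196]}
    - {"claw": 0.06,"slide": [0,0,0],"twist": [0,0,-0.196]}

```text
time: 15.3
tcp_pos: [0.4605, 0.3337, 0.3507]
tool_rot: [-0.398, -3.115, -0.0]
ft_force: [0.3, -0.2, -0.2]
opening: 0.06
grasp_force: 0.0
```

Run:
```python
from h import *
state();c,im=snap('wrist','w5.png');import pickle;pickle.dump(c,open('w5.pkl','wb'))
```

```text
t 15.3 tcp [0.4605 0.3337 0.3507] xyaw 165.42 z [-0.001  0.    -1.   ] F [ 0.3 -0.2 -0.2] op 0.06 g 0.0 q [-0.21  0.36 -0.71  1.48  0.23  1.4   0.38]
```

View pics/w5.png

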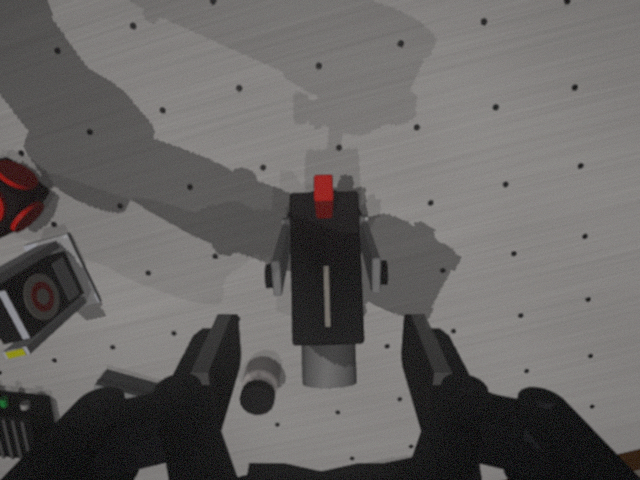

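Close view from above: paddle top near (323,182), pivot caps of the yoke at (274,274) and (381,273), body line (327,265)–(327,325), lens end at row 386.

Run:
```python
from h import *
import pickle;c=pickle.load(open('w5.pkl','rb'))
I=cv2.imread('pics/w5.png')
a,b=onz(c,273,274,.14),onz(c,382.5,273,.14);print('caps',a,b,np.linalg.norm(a-b),'mid',(a+b)/2,'yaw',np.degrees(np.arctan2(*(a-b)[::-1]))-90)
h=cv2.cvtColor(I,cv2.COLOR_BGR2HSV);m=cv2.inRange(h,(0,150,50),(8,255,255))|cv2.inRange(h,(172,150,50),(180,255,255));m[:, :280]=0
y,x=np.nonzero(m[150:230]);y+=150;print('paddle',x.min(),x.max(),y.min(),y.max())
for r in range(y.min(),y.max()+1,3):
    xs=x[y==r];print(r,xs.min(),xs.max(),I[r,xs.min():xs.max()+1,2].mean().round())
hh=.187
for p in [(323.5,176),(323.5,189)]: print('top',onz(c,*p,.187))
g=I.min(2);mm=np.zeros_like(g);mm[255:335,315:340]=(g[255:335,315:340]>80)
y,x=np.nonzero(mm);print('slot',np.polyfit(y,x,1),x.mean(),y.min(),y.max())
```

```text
Traceback (most recent call last):
TypeError: return arrays must be of ArrayType
```

Run:
```python
from h import *
import pickle;c=pickle.load(open('w5.pkl','rb'))
I=cv2.imread('pics/w5.png')
a,b=onz(c,273,274,.14),onz(c,382.5,273,.14);d=b-a;print('caps',a,b,np.linalg.norm(d),'mid',(a+b)/2,'yaw',np.degrees(np.arctan2(d[1],d[0]))-90)
h=cv2.cvtColor(I,cv2.COLOR_BGR2HSV);m=cv2.inRange(h,(0,150,50),(8,255,255))|cv2.inRange(h,(172,150,50),(180,255,255));m[:, :280]=0
y,x=np.nonzero(m[150:230]);y+=150;print('paddle',x.min(),x.max(),y.min(),y.max())
for r in range(y.min(),y.max()+1,3):
    xs=x[y==r];print(r,xs.min(),xs.max(),I[r,xs.min():xs.max()+1,2].mean().round())
for p in [(323.5,176),(323.5,189)]: print('top',onz(c,*p,.187))
g=I.min(2);mm=np.zeros_like(g);mm[255:335,315:340]=(g[255:335,315:340]>80)
y,x=np.nonzero(mm);print('slot',np.polyfit(y,x,1),x.mean(),y.min(),y.max())
print('lens end', onz(c,302,386,.18),onz(c,356,386,.18))
```

```text
caps [0.5163749  0.27455222 0.14      ] [0.54037566 0.36995921 0.14      ] 0.09837951529137877 mid [0.52837528 0.32225571 0.14      ] yaw -14.120438647369383
paddle 313 333 175 218
175 321 330 133.0
178 315 331 149.0
181 315 331 149.0
184 315 331 150.0
187 315 331 150.0
190 315 332 148.0
193 314 333 144.0
196 314 333 144.0
199 314 333 139.0
202 315 332 88.0
205 316 332 88.0
208 315 332 86.0
211 316 331 86.0
214 317 332 85.0
217 318 331 79.0
top [0.43368204 0.34267061 0.187     ]
top [0.44290794 0.34027116 0.187     ]
slot [2.98972500e-02 3.17544085e+02] 326.4157303370786 266 326
lens end [0.61049718 0.27711989 0.18      ] [0.62262561 0.32329105 0.18      ]
```

Run:
```python
from h import *
import pickle;c=pickle.load(open('w5.pkl','rb'))
P=np.array([.5284,.3222,.14])
for a in (-.45,-.5,-.55,-.6):
    H=R.from_euler('z',-14.1,degrees=True)*R.from_euler('y',a)
    f=lambda x,y,z:proj(c,P+H.apply([x,y,z])).round(1)
    print(a,'rear top',f(-.066,0,.088),'front top',f(-.046,0,.088),'base front',f(-.046,0,.026),'lens top',f(.095,0,.024),'body front top',f(.06,0,.026),'body rear top',f(-.07,0,.026))
```

```text
-0.45 rear top [328.  175.7] front top [328.4 203.2] base front [327.4 218.1] lens top [329.2 388.1] body front top [328.8 345.2] body rear top [327.1 190.5]
-0.5 rear top [327.9 171.1] front top [328.2 198. ] base front [327.4 217.1] lens top [329.3 387.8] body front top [328.9 344. ] body rear top [327.1 190. ]
-0.55 rear top [327.8 167. ] front top [328.1 193. ] base front [327.3 216.3] lens top [329.4 387.1] body front top [328.9 342.5] body rear top [327.  189.8]
-0.6 rear top [327.7 163.3] front top [328.  188.4] base front [327.3 215.7] lens top [329.4 386.1] body front top [328.9 340.8] body rear top [327.  189.9]
```

Run:
```python
from h import *
state();go([.42,.346,.256],167,-20);go([.453,.338,.162],167,-20)
```

```text
t 15.35 tcp [0.4604 0.3337 0.351 ] xyaw 165.43 z [-0.001  0.    -1.   ] F [-0.2  0.4  0.2] op 0.0597 g 0.0 q [-0.21  0.36 -0.71  1.48  0.23  1.4   0.38]
slide [0.0421 0.0017 0.095 ] twist [-0.0046 -0.3501 -0.0271]
slide [0.008  0.0023 0.189 ] twist [-0.0046 -0.3501 -0.0271]
```

Emit:
apply_moves:
  commands:
    - {"claw": 0.06,"slide": [0.02,0.001,0.02],"twist": [-0.002,-0.175,-0.013]}
    - {"claw": 0.06,"slide": [0.042,0.0017,0.05],"twist": [-0.0046,-0.35,-0.027]}
    - {"claw": 0.06,"slide": [0.042,0.0017,0.095],"twist": [-0.0046,-0.35,-0.027]}
    - {"claw": 0.06,"slide": [0.042,0.0017,0.095],"twist": [-0.0046,-0.35,-0.027]}

```text
time: 15.85
tcp_pos: [0.4186, 0.3445, 0.2544]
tool_rot: [0.311, 2.779, -0.06]
ft_force: [0.5, -0.3, 0.7]
opening: 0.06
grasp_force: 0.0
```

Run:
```python
from h import *
state();go([.453,.338,.162],167,-20)
```

```text
t 15.85 tcp [0.4186 0.3445 0.2544] xyaw 167.26 z [ 0.331 -0.079 -0.94 ] F [ 0.5 -0.3  0.7] op 0.06 g 0.0 q [-0.44  0.27 -0.69  1.88  0.6   1.05 -0.06]
slide [-0.0014  0.0017  0.0988] twist [-0.0027 -0.0014  0.0043]
```

Emit:
apply_moves:
  commands:
    - {"claw": 0.06,"slide": [0,0.0015,0.04],"twist": [0,0,0]}
    - {"claw": 0.06,"slide": [0,0.0015,0.075],"twist": [0,0,0]}
    - {"claw": 0.06,"slide": [0,0.0015,0.098],"twist": [0,0,0]}
    - {"claw": 0.06,"slide": [0,0.0015,0.098],"twist": [0,0,0]}

```text
time: 16.35
tcp_pos: [0.4546, 0.3392, 0.1646]
tool_rot: [0.317, 2.776, -0.056]
ft_force: [0.3, -1.1, -0.3]
opening: 0.0598
grasp_force: 0.0
```

Run:
```python
from h import *
state();c,I=snap('wrist','w6.png')
h=cv2.cvtColor(I,cv2.COLOR_RGB2HSV);m=cv2.inRange(h,(0,150,50),(8,255,255))|cv2.inRange(h,(172,150,50),(180,255,255))
k,l,st,ce=cv2.connectedComponentsWithStats(m)
for i in range(1,k):
    if st[i,4]>60: print(st[i],ce[i])
s=env.sense();T=R.from_rotvec(s['tool_rot'])
print('grasp pt px',proj(c,s['tcp_pos']+T.apply([0,0,-.019])),'paddle top if centred',proj(c,s['tcp_pos']+T.apply([0,0,-.033])),'10mm x',proj(c,s['tcp_pos']+T.apply([0.01,0,-.033])))
```

```text
t 16.35 tcp [0.4546 0.3392 0.1646] xyaw 166.97 z [ 0.333 -0.078 -0.94 ] F [ 0.3 -1.1 -0.3] op 0.0598 g 0.0 q [-0.46  0.4  -0.62  1.95  0.75  0.89 -0.19]
[ 293  280   45  115 4412] [315.67701723 341.73572076]
grasp pt px [323.53590087 358.76569203] paddle top if centred [323.67278371 385.42115096] 10mm x [323.67483989 357.78357518]
```

Emit:
apply_moves:
  commands:
    - {"claw": 0.06,"slide": [0.002,-0.0025,0.002],"twist": [0,0,0]}
    - {"claw": 0.03,"slide": [0.002,-0.0025,0.002],"twist": [0,0,0]}
    - {"claw": 0.008,"slide": [0.002,-0.0025,0.002],"twist": [0,0,0]}
    - {"claw": 0.008,"slide": [0.002,-0.0025,0.002],"twist": [0,0,0]}
    - {"claw": 0.008,"slide": [0.002,-0.0025,0.002],"twist": [0,0,0]}

```text
time: 17.02
tcp_pos: [0.4511, 0.3383, 0.1624]
tool_rot: [0.311, 2.776, -0.054]
ft_force: [-2.5, -0.4, 5.9]
opening: 0.0132
grasp_force: 59.3
```

Run:
```python
from h import *
state();c,I=snap('wrist','w7.png')
h=cv2.cvtColor(I,cv2.COLOR_RGB2HSV);m=cv2.inRange(h,(0,150,50),(8,255,255))|cv2.inRange(h,(172,150,50),(180,255,255))
k,l,st,ce=cv2.connectedComponentsWithStats(m)
for i in range(1,k):
    if st[i,4]>60: print(st[i],ce[i])
```

```text
t 17.02 tcp [0.4511 0.3383 0.1624] xyaw 167.22 z [ 0.335 -0.075 -0.939] F [-2.5 -0.4  5.9] op 0.0132 g 59.3 q [-0.46  0.4  -0.62  1.97  0.76  0.88 -0.19]
[ 299  289   44  118 4354] [320.71244832 352.35002297]
```

Gripped; the paddle's plane passes through the estimated pivot within 1 mm. Generate the arc rows.

```bash
cat >> h.py <<'E'
P=np.array([.5285,.3205,.14])
def arc(dsw,dti,n,hy):
    """rows relative to current pose: swivel dsw deg about z then tilt dti rad about head y, in n steps; hy=head yaw deg"""
    s=env.sense();R0=R.from_rotvec(s['tool_rot'])
    for k in range(1,n+1):
        f=k/n;Q=R.from_euler('z',hy+dsw*f,degrees=True)*R.from_euler('y',dti*f)*R.from_euler('z',-hy,degrees=True)
        print('{"claw":0.008,"slide":%s,"twist":%s},'%(R0.inv().apply(P+Q.apply(s['tcp_pos']-P)-s['tcp_pos']).round(4).tolist(),(R0.inv()*Q*R0).as_rotvec().round(4).tolist()))
E
python3 - <<'E'
from h import *
arc(-30,.2,5,-12.8)
E
```

```text
{"claw":0.008,"slide":[-0.0024, 0.0082, -0.0025],"twist":[0.0339, 0.0399, 0.0991]},
{"claw":0.008,"slide":[-0.0057, 0.0161, -0.0046],"twist":[0.0639, 0.0795, 0.1996]},
{"claw":0.008,"slide":[-0.0098, 0.0235, -0.0063],"twist":[0.0898, 0.1187, 0.3013]},
{"claw":0.008,"slide":[-0.0147, 0.0304, -0.0078],"twist":[0.1118, 0.1573, 0.4043]},
{"claw":0.008,"slide":[-0.0203, 0.0367, -0.0089],"twist":[0.1296, 0.1949, 0.5084]},
```

Emit:
apply_moves:
  commands:
    - {"claw": 0.008,"slide": [-0.0024,0.0082,-0.0025],"twist": [0.0339,0.0399,0.0991]}
    - {"claw": 0.008,"slide": [-0.0057,0.0161,-0.0046],"twist": [0.0639,0.0795,0.1996]}
    - {"claw": 0.008,"slide": [-0.0098,0.0235,-0.0063],"twist": [0.0898,0.1187,0.3013]}
    - {"claw": 0.008,"slide": [-0.0147,0.0304,-0.0078],"twist": [0.1118,0.1573,0.4043]}
    - {"claw": 0.008,"slide": [-0.0203,0.0367,-0.0089],"twist": [0.1296,0.1949,0.5084]}

```text
time: 17.7
tcp_pos: [0.4746, 0.371, 0.1776]
tool_rot: [1.099, 2.794, -0.081]
ft_force: [-2.3, -1.2, 3.6]
opening: 0.0134
grasp_force: 60.1
```

Run:
```python
from h import *
s=state();m=R.from_rotvec(s['tool_rot']).as_matrix();hy=np.degrees(np.arctan2(m[1,1],m[0,1]))-90;print('head yaw',hy)
arc(-30,.25,5,hy)
```

```text
t 17.7 tcp [0.4746 0.371  0.1776] xyaw 137.07 z [ 0.108 -0.101 -0.989] F [-2.3 -1.2  3.6] op 0.0134 g 60.1 q [-0.45  0.51 -0.57  1.68  0.47  1.09 -0.38]
head yaw -42.92713937682686
{"claw":0.008,"slide":[-0.0029, 0.0075, -0.0032],"twist":[0.0129, 0.0499, 0.1039]},
{"claw":0.008,"slide":[-0.0067, 0.0145, -0.0063],"twist":[0.0206, 0.0996, 0.2085]},
{"claw":0.008,"slide":[-0.0113, 0.0208, -0.009],"twist":[0.023, 0.1487, 0.3136]},
{"claw":0.008,"slide":[-0.0165, 0.0264, -0.0116],"twist":[0.0203, 0.197, 0.4191]},
{"claw":0.008,"slide":[-0.0224, 0.0311, -0.0139],"twist":[0.0122, 0.2442, 0.5248]},
```

Emit:
apply_moves:
  commands:
    - {"claw": 0.008,"slide": [-0.0029,0.0075,-0.0032],"twist": [0.0129,0.0499,0.1039]}
    - {"claw": 0.008,"slide": [-0.0067,0.0145,-0.0063],"twist": [0.0206,0.0996,0.2085]}
    - {"claw": 0.008,"slide": [-0.0113,0.0208,-0.009],"twist": [0.023,0.1487,0.3136]}
    - {"claw": 0.008,"slide": [-0.0165,0.0264,-0.0116],"twist": [0.0203,0.197,0.4191]}
    - {"claw": 0.008,"slide": [-0.0224,0.0311,-0.0139],"twist": [0.0122,0.2442,0.5248]}

```text
time: 18.32
tcp_pos: [0.5105, 0.3801, 0.1947]
tool_rot: [-1.818, -2.459, -0.094]
ft_force: [-4.0, -1.0, 3.6]
opening: 0.013
grasp_force: 60.1
```

Run:
```python
from h import *
s=state();m=R.from_rotvec(s['tool_rot']).as_matrix();hy=np.degrees(np.arctan2(m[1,1],m[0,1]))-90
T0=R.from_rotvec([.311,2.776,-.054]);p=lambda M:np.arctan2((R.from_euler('z',-M[1],degrees=True).apply(M[0]))[0],1)
zz=R.from_euler('z',-hy,degrees=True).apply(m[:,2]);pitch=np.arctan2(-zz[0],-zz[2])
z0=R.from_euler('z',12.8,degrees=True).apply(T0.as_matrix()[:,2]);p0=np.arctan2(-z0[0],-z0[2])
print('yaw',hy,'pitch gained',pitch-p0,'tilt est',-.475+pitch-p0)
arc(-94.67-hy,.198-(-.475+pitch-p0),5,hy)
```

```text
t 18.32 tcp [0.5105 0.3801 0.1947] xyaw 107.06 z [-0.03   0.098 -0.995] F [-4.  -1.   3.6] op 0.013 g 60.1 q [-0.31  0.53 -0.54  1.59  0.2   1.05 -0.58]
yaw -72.93808489703268 pitch gained 0.45256455574971555 tilt est -0.02243544425028443
{"claw":0.008,"slide":[-0.0024, 0.0045, -0.0029],"twist":[-0.0094, 0.044, 0.0753]},
{"claw":0.008,"slide":[-0.0052, 0.0086, -0.0058],"twist":[-0.0222, 0.0879, 0.1502]},
{"claw":0.008,"slide":[-0.0084, 0.0123, -0.0086],"twist":[-0.0383, 0.1316, 0.2246]},
{"claw":0.008,"slide":[-0.0119, 0.0154, -0.0114],"twist":[-0.0577, 0.1748, 0.2984]},
{"claw":0.008,"slide":[-0.0157, 0.0181, -0.014],"twist":[-0.0803, 0.2176, 0.3716]},
```

Emit:
apply_moves:
  commands:
    - {"claw": 0.008,"slide": [-0.0024,0.0045,-0.0029],"twist": [-0.0094,0.044,0.0753]}
    - {"claw": 0.008,"slide": [-0.0052,0.0086,-0.0058],"twist": [-0.0222,0.0879,0.1502]}
    - {"claw": 0.008,"slide": [-0.0084,0.0123,-0.0086],"twist": [-0.0383,0.1316,0.2246]}
    - {"claw": 0.008,"slide": [-0.0119,0.0154,-0.0114],"twist": [-0.0577,0.1748,0.2984]}
    - {"claw": 0.008,"slide": [-0.0157,0.0181,-0.014],"twist": [-0.0803,0.2176,0.3716]}

```text
time: 18.95
tcp_pos: [0.5326, 0.3691, 0.2071]
tool_rot: [-2.133, -1.968, -0.349]
ft_force: [-3.7, 1.8, 2.9]
opening: 0.0133
grasp_force: 60.1
```

Emit:
apply_moves:
  commands:
    - {"claw": 0.008,"slide": [0,0,0],"twist": [0,0,0]}
    - {"claw": 0.008,"slide": [0,0,0],"twist": [0,0,0]}

```text
time: 19.2
tcp_pos: [0.5327, 0.369, 0.2071]
tool_rot: [-2.132, -1.972, -0.348]
ft_force: [-2.8, 0.6, 6.0]
opening: 0.0134
grasp_force: 60.4
```

Run:
```python
from h import *
s=state();m=R.from_rotvec(s['tool_rot']).as_matrix();hy=np.degrees(np.arctan2(m[1,1],m[0,1]))-90
zz=R.from_euler('z',-hy,degrees=True).apply(m[:,2]);pitch=np.arctan2(-zz[0],-zz[2])
z0=R.from_euler('z',12.8,degrees=True).apply(R.from_rotvec([.311,2.776,-.054]).as_matrix()[:,2]);p0=np.arctan2(-z0[0],-z0[2])
print('yaw',hy,'tilt est',-.475+pitch-p0)
g=s['tcp_pos']-.019*m[:,2];v=R.from_euler('z',-hy,degrees=True).apply(g-P);print('grip rel pivot',v,'tilt from geometry',np.arctan2(v[0],v[2])-np.arctan2(-.056,.074),np.hypot(v[0],v[2]),'(0.0928)')
# from initial grip
g=np.array([.4511,.3383,.1624])-.019*np.array([.335,-.075,-.939]);v=R.from_euler('z',12.8,degrees=True).apply(g-P);print(v,np.arctan2(v[0],v[2])-np.arctan2(-.056,.074))
```

```text
t 19.2 tcp [0.5327 0.369  0.2071] xyaw 85.54 z [ 0.026  0.315 -0.949] F [-2.8  0.6  6. ] op 0.0134 g 60.4 q [-0.15  0.46 -0.55  1.7  -0.01  0.82 -0.7 ]
yaw -94.49297372065566 tilt est 0.19648552073865477
grip rel pivot [-0.04265561  0.00039123  0.08511383] tilt from geometry 0.1832366119573861 0.0952043364677562 (0.0928)
[-0.08594266  0.00018924  0.040241  ] -0.48507407839328764
```

Release and back off along the tool axis, then view again from above.

Emit:
apply_moves:
  commands:
    - {"claw": 0.05,"slide": [0,0,0],"twist": [0,0,0]}
    - {"claw": 0.05,"slide": [0,0,0],"twist": [0,0,0]}
    - {"claw": 0.05,"slide": [0,0,-0.03],"twist": [0,0,0]}
    - {"claw": 0.05,"slide": [0,0,-0.08],"twist": [0,0,0]}
    - {"claw": 0.05,"slide": [0,0,-0.1],"twist": [0,0,0]}

```text
time: 19.82
tcp_pos: [0.5315, 0.3368, 0.3042]
tool_rot: [-2.134, -1.972, -0.352]
ft_force: [-0.5, 0.3, -0.7]
opening: 0.0502
grasp_force: 0.0
```

Run:
```python
from h import *
state();go([.534,.389,.351],85.5)
```

```text
t 19.82 tcp [0.5315 0.3368 0.3042] xyaw 85.52 z [ 0.03   0.316 -0.948] F [-0.5  0.3 -0.7] op 0.0502 g 0.0 q [-0.08  0.36 -0.57  1.6  -0.06  1.02 -0.65]
slide [ 0.0644 -0.0015 -0.0278] twist [ 0.0052 -0.3226 -0.0005]
```

Emit:
apply_moves:
  commands:
    - {"claw": 0.05,"slide": [0.01,0,-0.03],"twist": [0,-0.1,0]}
    - {"claw": 0.05,"slide": [0.035,0,-0.03],"twist": [0.003,-0.2,0]}
    - {"claw": 0.05,"slide": [0.064,-0.0015,-0.028],"twist": [0.005,-0.3226,0]}
    - {"claw": 0.05,"slide": [0.064,-0.0015,-0.028],"twist": [0.005,-0.3226,0]}

```text
time: 20.32
tcp_pos: [0.5301, 0.395, 0.3475]
tool_rot: [-2.295, -2.141, 0.007]
ft_force: [-0.4, -0.0, -0.5]
opening: 0.0504
grasp_force: 0.0
```

Run:
```python
from h import *
s=state();c,I=snap('wrist','w8.png');I=I[...,::-1].copy()
import pickle;pickle.dump(c,open('w8.pkl','wb'))
for a in (.14,.2,.26):
    H=R.from_euler('z',-94.5,degrees=True)*R.from_euler('y',a)
    f=lambda x,y,z:proj(c,P+H.apply([x,y,z])).round(1)
    print(a,'rear top',f(-.066,0,.088),'front top',f(-.046,0,.088),'lens end',f(.095,0,.024),'body front',f(.06,0,.026),'body rear',f(-.07,0,.026))
h=cv2.cvtColor(I,cv2.COLOR_BGR2HSV);m=cv2.inRange(h,(0,150,40),(8,255,255))|cv2.inRange(h,(172,150,40),(180,255,255))
k,l,st,ce=cv2.connectedComponentsWithStats(m)
for i in range(1,k):
    if st[i,4]>60:
        print(st[i],ce[i])
u0=328
g=cv2.GaussianBlur(I,(3,3),0).mean(2);print('col profile',[ (r,int(g[r,u0+12:u0+20].mean())) for r in range(170,420,4)])
g2=I.min(2);
for r in (230,250,270,290,310,330): print(r,''.join('%4d'%v for v in g2[r,300:360:2]))
```

```text
t 20.32 tcp [0.5301 0.395  0.3475] xyaw 86.02 z [-0.005 -0.001 -1.   ] F [-0.4 -0.  -0.5] op 0.0504 g 0.0 q [-0.43  0.49 -0.49  1.25  0.22  1.46 -0.96]
0.14 rear top [328.9 266.9] front top [328.5 292.8] lens end [325.6 377.9] body front [326.1 351.2] body rear [328.1 220.9]
0.2 rear top [328.8 277.2] front top [328.4 301.8] lens end [325.6 374.5] body front [326.  349.7] body rear [328.2 225.2]
0.26 rear top [328.8 287.6] front top [328.3 310.5] lens end [325.6 370.8] body front [326. 348.] body rear [328.2 229.8]
[ 317  229   23   71 1344] [328.16294643 265.6391369 ]
[253 447  21  17 170] [261.34117647 456.31764706]
col profile [(170, 94), (174, 95), (178, 94), (182, 95), (186, 94), (190, 94), (194, 92), (198, 47), (202, 69), (206, 71), (210, 70), (214, 69), (218, 62), (222, 27), (226, 28), (230, 27), (234, 27), (238, 26), (242, 27), (246, 27), (250, 25), (254, 26), (258, 27), (262, 26), (266, 25), (270, 25), (274, 25), (278, 24), (282, 26), (286, 25), (290, 25), (294, 26), (298, 26), (302, 25), (306, 27), (310, 25), (314, 27), (318, 27), (322, 29), (326, 28), (330, 29), (334, 29),
[... 294 characters left out ...]
 26  27  15  26  22  21  22  25  31  21  25  28  28  17  26  28  34  32  32
250   37  35  38  30  35  37  26  30  22  30  27  24  20  26  17  27  27  20  29  12  30   9  19  23  22  26  26  31  25  18
270   24  28  17  27  30  18  29  30  15  20  28  25  17  24  20  20  22  14  16  16  25  22  18  33  18  20  27  27  25  18
290   28  22  31  19  27  21  23  20  33  26  18  26  29  22  14  18  22  28  28  26  25  24  24  16  27  31  15  28  25  30
310   33  29  29  30  16  24  29  22  34  24  29  30  83  98  69  24  34  26  20  32  12  23  18  18  24  25  19  38  27  31
330   10  30  30  32  26  27  28  29  34  23  24  40  93 101  66  25  26  32  35  19  35  30  27  26  29  20  35  30  31  56
```

The measured head (yaw −94.5°, tilt about 0.19) matches the required line of sight (−94.7°, 0.198) within about half a degree. The arm is clear, so I'm handing it in.

```bash
python3 -c "
from h import *
print(env.close_job())"
```

```text
the job is handed in; nothing more can be done
None
```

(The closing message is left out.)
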